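Find the bearing stand's soft corner and press its shim home

TASK

The bearing stand rocks because the pad under one corner of its base plate is missing. Press down on the plate's corners one after another to find the one that gives, then with your fingertips push the shim lying beside that corner in under the plate until its upturned tab is flat against the plate's edge. Only press and push: do not pick up or lift anything, do not shove the stand out of place, leave the other three shims and the things around where they are, and finish clear.

Things in the scene. Friction and masses are not known exactly. Their poses are not given: they have to be found in the camera images.
- stand: Bearing stand: loose aluminium base plate 200 (x) x 160 (y) x 10 mm with pillow blocks, shaft and pulley on it, 2 to 3 kg in all. Origin: centre of the plate's underside, 6 mm above the bench; z up; at zero yaw +x points away from the robot, +y to its left. It rests on 36 mm round, 6 mm thick pads stuck on the bench under the bolt holes; one pad, a different one each time, is missing.
- stand_top (a point): Middle of the plate's top face, 10 mm above the stand's origin. On the plate: two grey pillow blocks, each 26 (x) x 96 (y) mm and 52 mm high, centred at x = -38 and +38 mm; a 16 mm shaft along x (x = -70 to +80 mm, axis 28 mm above the plate); a 52 mm pulley at the middle. The four corners are free.
- corner_near_left (a point): Black bolt hole on the plate's top face at its near left (stand -x, +y) corner, 25 mm in from both edges. Press between it and the corner. With its pad missing a push of 3 to 8 N sinks the corner 4 to 6 mm, and it comes back when let go; else it is solid.
- corner_far_left (a point): Black bolt hole on the plate's top face at its far left (stand +x, +y) corner, 25 mm in from both edges. Press between it and the corner. With its pad missing a push of 3 to 8 N sinks the corner 4 to 6 mm, and it comes back when let go; else it is solid.
- corner_near_right (a point): Black bolt hole on the plate's top face at its near right (stand -x, -y) corner, 25 mm in from both edges. Press between it and the corner. With its pad missing a push of 3 to 8 N sinks the corner 4 to 6 mm, and it comes back when let go; else it is solid.
- corner_far_right (a point): Black bolt hole on the plate's top face at its far right (stand +x, -y) corner, 25 mm in from both edges. Press between it and the corner. With its pad missing a push of 3 to 8 N sinks the corner 4 to 6 mm, and it comes back when let go; else it is solid.
- shim_near_left: Loose steel shim beside the near left corner, nose 3 to 9 mm outside the plate's +y edge. Foot 32 long x 36 wide x 5.5 mm, slotted; upturned tab at the outer end 36 wide x 22 high x 3 mm thick. Origin: bench level, middle of the tab's inner face; x to the nose, towards the plate; z up. Home: origin at stand y = +80 mm. Under 1 N slides it; at a sound corner the pad stops it after 10 to 16 mm.
- shim_far_left: Loose steel shim beside the far left corner, nose 3 to 9 mm outside the plate's +y edge. Foot 32 long x 36 wide x 5.5 mm, slotted; upturned tab at the outer end 36 wide x 22 high x 3 mm thick. Origin: bench level, middle of the tab's inner face; x to the nose, towards the plate; z up. Home: origin at stand y = +80 mm. Under 1 N slides it; at a sound corner the pad stops it after 10 to 16 mm.
- shim_near_right: Loose steel shim beside the near right corner, nose 3 to 9 mm outside the plate's -y edge. Foot 32 long x 36 wide x 5.5 mm, slotted; upturned tab at the outer end 36 wide x 22 high x 3 mm thick. Origin: bench level, middle of the tab's inner face; x to the nose, towards the plate; z up. Home: origin at stand y = -80 mm. Under 1 N slides it; at a sound corner the pad stops it after 10 to 16 mm.
- shim_far_right: Loose steel shim beside the far right corner, nose 3 to 9 mm outside the plate's -y edge. Foot 32 long x 36 wide x 5.5 mm, slotted; upturned tab at the outer end 36 wide x 22 high x 3 mm thick. Origin: bench level, middle of the tab's inner face; x to the nose, towards the plate; z up. Home: origin at stand y = -80 mm. Under 1 N slides it; at a sound corner the pad stops it after 10 to 16 mm.
- bearing: Bystander: ball bearing lying flat, 62 mm diameter, 16 mm high; origin at the centre of its underside.
- carton: Bystander: closed brown carton 120 x 85 x 55 mm high; origin at the centre of its underside.
- bottle: Bystander: pale plastic water bottle standing, 62 mm diameter, 150 mm high; origin at the centre of its underside.
Not all that is in view belongs to the job. What is shaped like the shim_far_left but pink is not meant.

How it is judged (in metres and radians):
On the way, in this order (a step that is already met when the one before it is completed fails the run):
1. the soft corner is found: the base plate rocks under a finger pressing on it (angle between stand's own z axis and vertical above 0.02 rad and contact force between the fingers and stand above 1 N), for 0.05 s.
2. that corner's shim is home under the plate, its tab against the edge (((y of shim_near_left in the frame of stand below 0.084 m and x of shim_near_left in the frame of stand between -0.087 and -0.063 m and angle between the x axis of shim_near_left and the y axis of stand, either way round below 0.1 rad and angle between shim_near_left's own z axis and vertical below 0.06 rad) or (y of shim_far_left in the frame of stand below 0.084 m and x of shim_far_left in the frame of stand between 0.063 and 0.087 m and angle between the x axis of shim_far_left and the y axis of stand, either way round below 0.1 rad and angle between shim_far_left's own z axis and vertical below 0.06 rad) or (y of shim_near_right in the frame of stand above -0.084 m and x of shim_near_right in the frame of stand between -0.087 and -0.063 m and angle between the x axis of shim_near_right and the y axis of stand, either way round below 0.1 rad and angle between shim_near_right's own z axis and vertical below 0.06 rad) or (y of shim_far_right in the frame of stand above -0.084 m and x of shim_far_right in the frame of stand between 0.063 and 0.087 m and angle between the x axis of shim_far_right and the y axis of stand, either way round below 0.1 rad and angle between shim_far_right's own z axis and vertical below 0.06 rad))), for 0.2 s.
At the end, for the whole second after the job is handed in: The soft corner's shim is under the plate, flat: tab within 4 mm of the plate's edge and 0.1 rad of parallel to it, within 12 mm of the bolt hole's line; the other three shims within 8 mm of their start; the stand level (0.015 rad) and at rest ((((y of shim_near_left in the frame of stand below 0.084 m and x of shim_near_left in the frame of stand between -0.087 and -0.063 m and angle between the x axis of shim_near_left and the y axis of stand, either way round below 0.1 rad and angle between shim_near_left's own z axis and vertical below 0.06 rad) and distance of each of shim_far_left, shim_near_right, shim_far_right from where it was at the start of the episode below 0.008 m) or ((y of shim_far_left in the frame of stand below 0.084 m and x of shim_far_left in the frame of stand between 0.063 and 0.087 m and angle between the x axis of shim_far_left and the y axis of stand, either way round below 0.1 rad and angle between shim_far_left's own z axis and vertical below 0.06 rad) and distance of each of shim_near_left, shim_near_right, shim_far_right from where it was at the start of the episode below 0.008 m) or ((y of shim_near_right in the frame of stand above -0.084 m and x of shim_near_right in the frame of stand between -0.087 and -0.063 m and angle between the x axis of shim_near_right and the y axis of stand, either way round below 0.1 rad and angle between shim_near_right's own z axis and vertical below 0.06 rad) and distance of each of shim_near_left, shim_far_left, shim_far_right from where it was at the start of the episode below 0.008 m) or ((y of shim_far_right in the frame of stand above -0.084 m and x of shim_far_right in the frame of stand between 0.063 and 0.087 m and angle between the x axis of shim_far_right and the y axis of stand, either way round below 0.1 rad and angle between shim_far_right's own z axis and vertical below 0.06 rad) and distance of each of shim_near_left, shim_far_left, shim_near_right from where it was at the start of the episode below 0.008 m)) and angle between stand's own z axis and vertical below 0.015 rad and linear speed of stand below 0.02 m/s); the robot touches nothing.
It fails at once if the stand is lifted (more than 9 mm) or shoved (more than 20 mm) (height (world z) of stand above 0.015 m or distance of stand from where it was at the start of the episode above 0.02 m).
It fails at once if the stand is tipped far beyond its rocking (angle between stand's own z axis and vertical above 0.12 rad).
It fails at once if a shim is lifted off the bench (more than 12 mm) (height (world z) of any of shim_near_left, shim_far_left, shim_near_right, shim_far_right above 0.012 m).
It fails at once if the bearing, carton or bottle is moved more than 20 mm or the bottle tipped (distance of any of bearing, carton, bottle from where it was at the start of the episode above 0.02 m or angle between bottle's own z axis and vertical above 0.3 rad).
It also fails if it takes over 58 s, if anything falls off the work surface, if the arm or the gripper's body presses on something with over 40 N, if the wrist force passes 120 N, or if a joint passes its speed limit or range.

ROBOT

A 6-joint arm with a two-finger parallel gripper is mounted at the origin on the work surface. World frame = base frame: x ahead of the robot, y to its left, z up, the work surface at z = 0. Lengths are in mm, angles in rad, forces in N, time in s.
With the tool pointing down it reaches from about 350 to 975 mm from the base axis. Payload 7.1 kg.
Tool frame: the origin (TCP) lies on the centre line of the jaws, within the pads' length; the fingertips stand 11 mm ahead of it and the grasp point (between the pads) lies 8 mm behind it (ctrl.finger_overhang is the distance from the TCP to the fingertips, in mm); z points along the fingers, y is the direction in which the jaws open and shut (so a half turn about z gives the same grasp; the last joint's range is limited). The gripper opens to 88 mm and grips with 3 to 60 N. Pads are 20 mm wide; open, the fingers measure 115 mm over their backs; the gripper's body (75 mm by 178 mm) begins 61 mm behind the grasp point.
Start: joints at [-1.137, 0.423, 1.63, -0, 1.089, -0.019], TCP at [273.442, -561.991, 233.675] pointing down, gripper open.
Joint ranges: [-3, 3], [-0.9, 2.11], [0.09, 2.58], [-1.31, 4.45], [0.11, 2.69], [-2.54, 2.54]. Speed limits (rad/s): [2.39, 2.39, 3.01, 3.14, 3.14, 3.14].

INTERFACE

Orientations are given as a unit quaternion [x, y, z, w].
In Python, from bench import ctrl gives the robot as it stands.
- The arm moves only by the shell command python3 -m pendant 'ROWS' [FORCE]. ROWS is JSON, one flat list of numbers, 7 for each row, row after row: the shift along the tool's x, y, z in m, then the turn, a rotation vector about the tool's x, y, z in degrees, then the closure, from -1 (fully open) to 1 (shut). In form: [dx, dy, dz, ax, ay, az, fingers, dx, dy, dz, ax, ay, az, fingers, ...]. A call has 1 to 8 rows; each row shifts and turns the commanded pose from where the row before left it, along the tool's axes as they then stand; what a row does not reach is not made up. A row lasts 1/8 s, in which the tool goes at most 62.5 mm and 10.7 degrees, less where a joint would pass 70% of its speed; a pose out of reach is approached as far as the arm can. A call is refused whole if a number of a shift passes 0.0625 or a number of a turn 10.7, either way. A call with a gripper value outside its range is refused whole. The fingers move at their own pace and stop on an object; FORCE is the grip in N (left out, the last holds). Time passes only in rows, so rows that do not move let the fingers close. It gives the time, the measured TCP pose, the force and the opening at its end, in the units of the state.
- ctrl.read_state(): the state, without advancing time (a new reading comes with each control period).
- ctrl.grab_frame(name): name is "scene" or "top"; returns a dict with "image" (400x640x3 uint8, blue, green, red), "range_z" (400x640 float32, mm along the optical axis (not along the pixel's ray), 0 where there is no reading), "K" (3x3 intrinsics, pixels), "distortion" ([k1, k2, p1, p2, k3] as OpenCV has them; the pictures are not rectified), "xyz" and "attitude" of the camera in the world. Camera axes: x right, y down, z forward; pixel columns grow to the right and rows downward; lengths in mm; the calibration is good to about 2 mm. A picture is of the moment at which its call begins.
- ctrl.finish_job(): hands the job in, once; it reports no verdict.
Trained networks look in a picture, given as the dict that the camera call returned (one of the last four; its "shot" number tells which), for a name from the list of things; names that differ only in an ending like _2 or _b are one class to them, and where a whole thing is asked for, a point or a joint stands for the part that bears it (a point fixed in the world has none). Each returns a list of dicts, best first, with "p" (0 to 1); they miss things now and then, are a little off and sometimes report something else, mostly with a low value. They report only what shows in the picture. A call takes as long as a camera call. They do not tell look-alikes from the thing itself.
- ctrl.spot_in(query, picture): "rect" ([left, top, right, bottom] in pixels, round what is visible of it).
The state is a dict: "time_s": time; "joint_positions": joint angles; "dq": joint speeds; "effort": joint torques, N m; "tool_pos": TCP position; "eef_rot": TCP orientation; "ft_force": force on the tool from outside, world axes, zero at the start; "torque": the same for the moment, N m; "finger_gap": finger opening in mm.
Only numpy, scipy, OpenCV 4.12 (cv2) and the standard library are available. Lean on these libraries where they do the work, as an engineer would, in place of code of your own. Each camera call takes 0.05 s, during which the arm holds its last target.

## Working session

There is one attempt and no reset: what is moved stays moved. The work goes in short steps, Python scripts to look and compute and a shell command to move; the robot and the scene stay as the last step left them, time stands still between calls to the robot, and variables do not carry over. Pictures are saved under pics/ and viewed, and the job is handed in when it is done.

```bash
ls; mkdir -p pics; python3 - <<'E'
from bench import ctrl
import cv2
print(ctrl.read_state())
for n in("scene","top"):
    f=ctrl.grab_frame(n); cv2.imwrite(f"pics/{n}0.png",f["image"]); print(n,f["K"],f["distortion"],f["xyz"],f["attitude"],f["shot"])
    for q in["stand","shim_near_left","bearing","carton","bottle","corner_near_left"]:
        print(q,[(d["rect"],round(d["p"],2)) for d in ctrl.spot_in(q,f)])
E
```

```text
pics
{'time_s': 0.0, 'joint_positions': array([-1.13702587e+00,  4.23850308e-01,  1.63069489e+00,  4.71453166e-05,
        1.08855069e+00, -1.89924650e-02]), 'dq': array([ 0.00039905,  0.00191378, -0.00223935, -0.00123045, -0.0001681 ,
       -0.0009447 ]), 'effort': array([ 1.28262636e-05, -5.44631732e+01, -2.73664856e+01,  6.43030135e-02,
        2.25366186e-02, -1.04359674e-04]), 'tool_pos': array([ 273.22254018, -561.52516172,  232.89383379]), 'eef_rot': array([ 9.74487146e-01,  2.24442056e-01, -1.34333285e-04, -7.39809503e-04]), 'ft_force': array([-0.35826305, -0.22737455,  0.5336011 ]), 'torque': array([ 0.07369851, -0.00338044,  0.02901644]), 'finger_gap': 87.74909202696706}
scene [[415.10312583   0.         314.61904369]
 [  0.         415.10312583 202.3293607 ]
 [  0.           0.           1.        ]] [-0.09299713  0.          0.          0.          0.        ] [1191.65785387    3.33971554 1007.74432639] [ 0.69966227  0.66498873 -0.18268379 -0.18678684] 1
stand [([302.0, 156.6, 376.3, 227.6], 0.88)]
shim_near_left []
bearing [([347.8, 233.6, 372.3, 259.3], 0.84)]
carton [([410.3, 118.8, 442.0, 164.0], 0.64)]
bottle [([221.9, 181.4, 250.2, 221.8], 0.66)]
corner_near_left [([303.3, 153.9, 379.3, 226.7], 0.92)]
top [[396.83689375   0.         315.31016544]
 [  0.         396.83689375 195.31526083]
 [  0.           0.           1.        ]] [-0.0636504  0.         0.         0.         0.       ] [535.72727724  -4.47482996 910.62086468] [-0.70473213  0.70798127 -0.01965728  0.04157812] 2
stand [([241.2, 166.6, 332.4, 267.3], 0.84)]
shim_near_left [([239.8, 248.3, 258.9, 270.8], 0.74)]
bearing [([258.3, 128.6, 282.0, 155.8], 0.68), ([314.0, 162.5, 328.8, 181.0], 0.24)]
carton [([135.3, 246.9, 190.4, 314.6], 0.73), ([240.6, 164.3, 330.4, 271.4], 0.37)]
bottle [([395.4, 169.6, 429.8, 202.2], 0.65), ([241.3, 161.8, 330.2, 267.0], 0.42)]
corner_near_left [([239.1, 163.7, 330.5, 267.5], 0.72)]
```

```bash
python3 - <<'E'
import cv2
a=cv2.imread("pics/top0.png")[110:330,120:450]; cv2.imwrite("pics/top0c.png",cv2.resize(a,None,fx=2.4,fy=2.4,interpolation=cv2.INTER_CUBIC))
a=cv2.imread("pics/scene0.png")[110:280,200:460]; cv2.imwrite("pics/scene0c.png",cv2.resize(a,None,fx=3,fy=3,interpolation=cv2.INTER_CUBIC))
E
```

```text
(no output)
```

View pics/top0c.png

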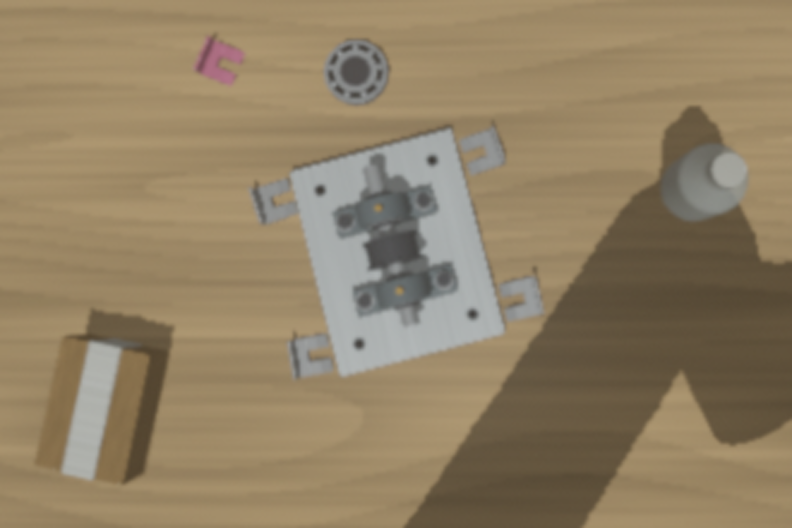

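View pics/scene0c.png

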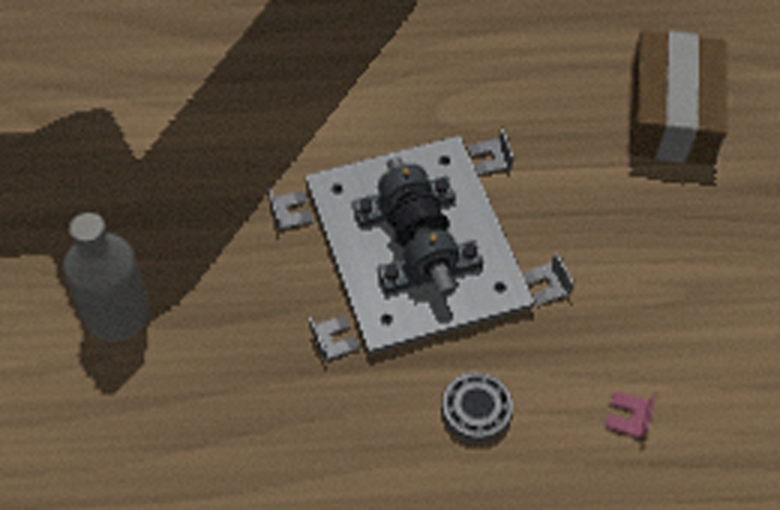

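View pics/top0.png

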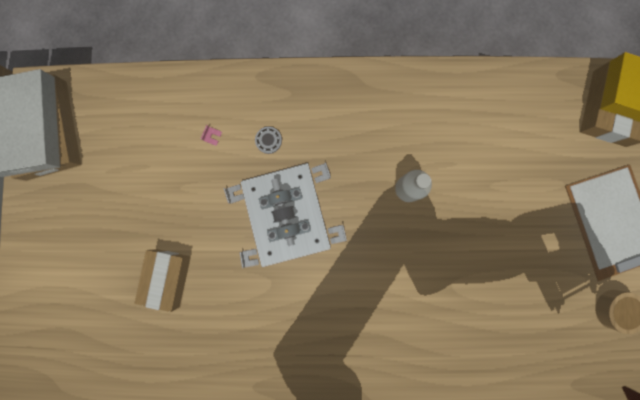

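The top picture (2.4x crop, up = +x, left = +y) shows the stand yawed by about 14°. Its holes in crop pixels are FL (320,190), FR (432,160), NL (359,344) and NR (473,314), with a grey shim beside each corner. The pink look-alike at (220,60) is away from the plate and isn't meant. Next I'll measure.

```bash
cat > h.py <<'E'
import numpy as np, cv2
from scipy.spatial.transform import Rotation as R
def px2w(f,uv,z):
    uv=np.array(uv,float).reshape(-1,1,2)
    n=cv2.undistortPoints(uv,f["K"],np.array(f["distortion"]))[:,0]
    d=np.c_[n,np.ones(len(n))]@R.from_quat(f["attitude"]).as_matrix().T
    o=np.array(f["xyz"]); return o+d*((z-o[2])/d[:,2])[:,None]
def w2px(f,P):
    M=R.from_quat(f["attitude"]).as_matrix()
    c=(np.array(P,float)-np.array(f["xyz"]))@M
    return cv2.projectPoints(c.reshape(-1,1,3),np.zeros(3),np.zeros(3),f["K"],np.array(f["distortion"]))[0][:,0]
def crop(f,c,w,h,s,name):
    a=f["image"][int(c[1]-h/2):int(c[1]+h/2),int(c[0]-w/2):int(c[0]+w/2)]
    cv2.imwrite(name,cv2.resize(a,None,fx=s,fy=s,interpolation=cv2.INTER_CUBIC))
E
python3 - <<'E'
from h import *
from bench import ctrl
f=ctrl.grab_frame("top")
g=cv2.cvtColor(f["image"],cv2.COLOR_BGR2GRAY).astype(float)
H={"FL":(320,190),"FR":(432,160),"NL":(359,344),"NR":(473,314)}
W={}
for k,c in H.items():
    u=np.array(c)/2.4+[120,110]; u-=.3
    x0,y0=np.round(u).astype(int); p=g[y0-4:y0+5,x0-4:x0+5]; w=np.clip(170-p,0,None)
    yy,xx=np.mgrid[y0-4:y0+5,x0-4:x0+5]; u=((w*xx).sum()/w.sum(),(w*yy).sum()/w.sum())
    W[k]=px2w(f,u,16)[0]; print(k,np.round(u,1),W[k].round(1))
src=np.array([[75,55],[75,-55],[-75,55],[-75,-55]],float); dst=np.array([W[k][:2] for k in("FL","FR","NL","NR")])
c=dst.mean(0); A=src[:,0]+1j*src[:,1]; B=(dst-c)@[1,1j]
z=(A.conj()*B).sum()/(abs(A)**2).sum(); print("centre",c,"yaw",np.degrees(np.angle(z)),"scale",abs(z))
d=f["range_z"]
for k in H:
    pass
for nm,cc in (("tl",(235,193)),("bl",(250,259)),("tr",(320,173)),("br",(337,236))):
    crop(f,cc,36,36,10,f"pics/s_{nm}.png")
im=np.vstack([np.hstack([cv2.imread(f"pics/s_{a}.png") for a in r]) for r in (("tl","tr"),("bl","br"))]); cv2.imwrite("pics/shims.png",cv2.resize(im,(600,600)))
for b in ("bearing","bottle","carton"):
    pass
print(px2w(f,[(268,139)],8),px2w(f,[(424,182)],150),px2w(f,[(160,280)],55))
E
```

```text
FL [252.9 188.8] [629.4 165.5  16. ]
FR [299.6 176.3] [657.2  58.7  16. ]
NL [269.2 252.8] [484.4 127.3  16. ]
NR [316.5 240.5] [511.9  20.9  16. ]
centre [570.70191804  93.10155241] yaw 14.635866029358102 scale 1.0009068620267916
[[746.38145886 133.11477816   8.        ]] [[ 626.32207746 -190.20586767  150.        ]] [[426.84179418 361.28381795  55.        ]]
```

View pics/shims.png

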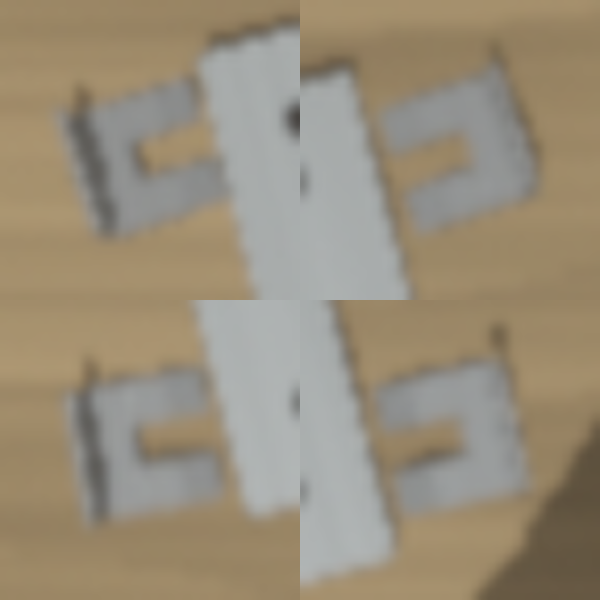

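```bash
cat >> h.py <<'E'
C=np.array([570.7,93.1]); YAW=np.radians(14.64)
def s2w(x,y,c=None): 
    a=np.array([[np.cos(YAW),-np.sin(YAW)],[np.sin(YAW),np.cos(YAW)]]); return C+a@[x,y]
def go(x,y,z,ctrl):
    s=ctrl.read_state(); M=R.from_quat(s["eef_rot"]).as_matrix()
    w=s2w(x,y); d=np.array([w[0],w[1],z])-s["tool_pos"]
    a=np.degrees(np.arctan2(M[1,0],M[0,0])); 
    print("t",round(s["time_s"],2),"tcp",s["tool_pos"].round(1),"tool shift mm",(M.T@d).round(1),"xdir",a.round(2),"zaxis",M[:,2].round(3),"F",s["ft_force"].round(2),"gap",round(s["finger_gap"],1))
E
python3 -m pendant '[0,0,0,0,0,-9.8,1,0,0,0,0,0,-9.8,1,0,0,0,0,0,-9.8,1,0,0,0,0,0,-9.8,1,0,0,0,0,0,-9.8,1,0,0,0,0,0,-9.8,1,0,0,0,0,0,-9.8,1,0,0,0,0,0,-10.1,1]' 20
python3 - <<'E'
from h import *
from bench import ctrl
go(-84,67,150,ctrl)
E
```

```text
time_s: 1.75
tool_pos: [273.5, -562.0, 233.7]
eef_rot: [0.609, 0.793, 0.0, 0.0]
ft_force: [-0.7, -0.1, -0.5]
finger_gap: 11.4
t 1.75 tcp [ 273.5 -562.   233.7] tool shift mm [623.6 372.8  83.7] xdir 104.97 zaxis [ 0. -0. -1.] F [-0.69 -0.08 -0.49] gap 11.4
```

```bash

python3 -m pendant '[0.052,0.031,0,0,0,0,1,0.052,0.031,0,0,0,0,1,0.052,0.031,0,0,0,0,1,0.052,0.031,0,0,0,0,1,0.052,0.031,0,0,0,0,1,0.052,0.031,0,0,0,0,1,0.052,0.031,0,0,0,0,1,0.052,0.031,0,0,0,0,1]'
python3 -m pendant '[0.052,0.031,0,0,0,0,1,0.052,0.031,0.02,0,0,0,1,0.052,0.031,0.02,0,0,0,1,0.052,0.031,0.04,0,0,0.3,1,0,0,0,0,0,0,1]'
python3 - <<'E'
from h import *
from bench import ctrl
go(-84,67,45,ctrl)
E
```

```text
time_s: 2.75
tool_pos: [408.7, -95.0, 234.1]
eef_rot: [0.611, 0.791, 0.0, 0.001]
ft_force: [0.5, 0.8, -0.5]
finger_gap: 0.4
time_s: 3.38
tool_pos: [471.9, 128.0, 157.8]
eef_rot: [0.612, 0.791, -0.001, -0.001]
ft_force: [-0.8, -0.3, 1.0]
finger_gap: 0.5
t 3.38 tcp [471.9 128.  157.8] tool shift mm [  8.2   3.1 112.8] xdir 104.6 zaxis [-0.003 -0.001 -1.   ] F [-0.77 -0.3   0.96] gap 0.5
```

```bash

python3 -m pendant '[0.004,0.001,0.04,0,0,0,1,0.004,0.001,0.04,0,0,0,1,0,0,0.033,0,0,0,1,0,0,0,0,0,0,1]'
python3 - <<'E'
from h import *
from bench import ctrl
go(-84,67,29,ctrl)
f=ctrl.grab_frame("scene"); crop(f,(345,185),200,150,4,"pics/press_nl.png")
E
```

```text
time_s: 3.88
tool_pos: [471.2, 132.5, 45.9]
eef_rot: [0.614, 0.79, -0.002, -0.001]
ft_force: [0.6, 0.2, 0.3]
finger_gap: 0.6
t 3.88 tcp [471.2 132.5  45.9] tool shift mm [ 3.7  2.4 16.9] xdir 104.3 zaxis [-0.004 -0.001 -1.   ] F [0.62 0.2  0.29] gap 0.6
```

View pics/press_nl.png

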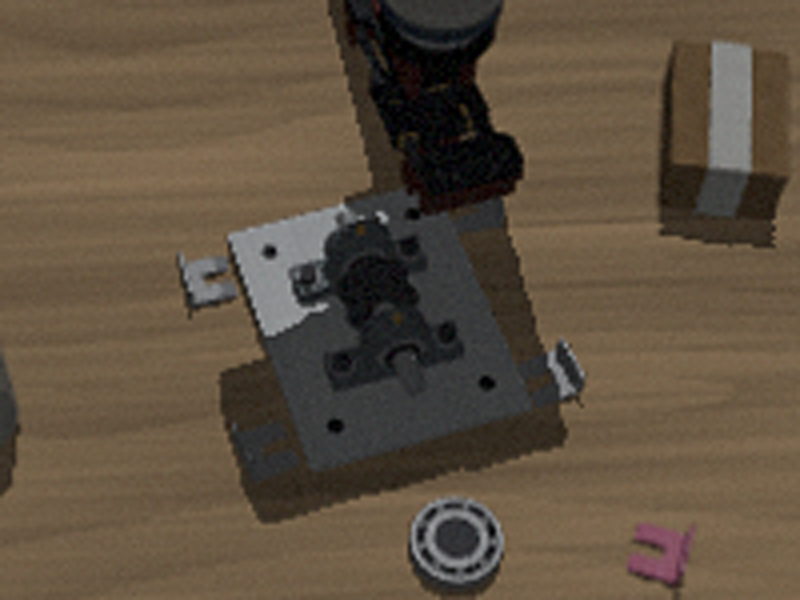

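The picture shows the gripper over the near-left corner, at about (460,190), and clear of the shims. I'll press gently in steps.

```bash

python3 -m pendant '[0.002,0.001,0.012,0,0,0.3,1,0,0,0.004,0,0,0,1,0,0,0,0,0,0,1]'
python3 -m pendant '[0,0,0.0015,0,0,0,1,0,0,0,0,0,0,1]'
python3 -m pendant '[0,0,0.0015,0,0,0,1,0,0,0,0,0,0,1]'
python3 -m pendant '[0,0,0.0015,0,0,0,1,0,0,0,0,0,0,1]'
```

```text
time_s: 4.3
tool_pos: [473.2, 135.9, 31.3]
eef_rot: [0.615, 0.788, 0.0, 0.0]
ft_force: [1.1, 0.0, -1.5]
finger_gap: 0.6
time_s: 4.55
tool_pos: [473.1, 135.9, 29.7]
eef_rot: [0.615, 0.788, 0.0, 0.0]
ft_force: [-0.1, -0.1, 0.3]
finger_gap: 0.4
time_s: 4.8
tool_pos: [473.0, 135.9, 27.9]
eef_rot: [0.615, 0.788, -0.0, -0.0]
ft_force: [-0.6, -0.2, -0.3]
finger_gap: 0.7
time_s: 5.05
tool_pos: [473.1, 135.9, 27.3]
eef_rot: [0.615, 0.788, 0.0, 0.0]
ft_force: [-3.3, -0.8, 12.2]
finger_gap: 0.5
```

The near-left corner is solid: 12 N with no give. Next is the far-left corner, +168 mm along the tool's y.

```bash

python3 -m pendant '[0,0,-0.02,0,0,-0.3,1,0,0.042,-0.005,0,0,0,1,0,0.042,0,0,0,0,1,0,0.042,0,0,0,0,1,0,0.042,0,0,0,0,1,0,0,0,0,0,0,1,0,0,0,0,0,0,1]'
python3 - <<'E'
from h import *
from bench import ctrl
go(84,67,29,ctrl)
E
```

```text
time_s: 5.92
tool_pos: [634.4, 177.1, 50.8]
eef_rot: [0.613, 0.79, -0.001, -0.001]
ft_force: [-0.4, -0.8, -0.3]
finger_gap: 0.3
t 5.92 tcp [634.4 177.1  50.8] tool shift mm [ 1.8  1.2 21.8] xdir 104.35 zaxis [-0.002 -0.001 -1.   ] F [-0.4  -0.75 -0.28] gap 0.3
```

```bash

python3 -m pendant '[0.001,0.001,0.02,0,0,0.0,1,0,0,0.001,0,0,0,1,0,0,0,0,0,0,1]'
python3 -m pendant '[0,0,0.0015,0,0,0,1,0,0,0,0,0,0,1]'
python3 -m pendant '[0,0,0.0015,0,0,0,1,0,0,0,0,0,0,1]'
python3 -m pendant '[0,0,0.001,0,0,0,1,0,0,0,0,0,0,1]'
```

```text
time_s: 6.3
tool_pos: [635.7, 178.5, 29.9]
eef_rot: [0.613, 0.79, -0.001, -0.0]
ft_force: [0.7, -0.1, 0.2]
finger_gap: 0.5
time_s: 6.55
tool_pos: [636.6, 178.7, 29.2]
eef_rot: [0.613, 0.79, 0.0, 0.0]
ft_force: [-0.6, -0.3, 0.4]
finger_gap: 0.4
time_s: 6.8
tool_pos: [636.5, 178.7, 27.5]
eef_rot: [0.613, 0.79, -0.0, -0.0]
ft_force: [0.3, -0.2, 0.5]
finger_gap: 0.4
time_s: 7.05
tool_pos: [636.6, 178.8, 26.8]
eef_rot: [0.613, 0.79, 0.0, 0.0]
ft_force: [-0.9, 0.8, 3.6]
finger_gap: 0.7
```

```bash

python3 -m pendant '[0,0,0.001,0,0,0,1,0,0,0,0,0,0,1]'
python3 -m pendant '[0,0,0.001,0,0,0,1,0,0,0,0,0,0,1]'
```

```text
time_s: 7.3
tool_pos: [636.6, 178.8, 25.7]
eef_rot: [0.613, 0.79, 0.0, 0.0]
ft_force: [-0.1, 0.8, 4.3]
finger_gap: 0.7
time_s: 7.55
tool_pos: [636.7, 178.9, 24.6]
eef_rot: [0.613, 0.79, 0.0, 0.0]
ft_force: [-0.7, 2.4, 4.1]
finger_gap: 0.2
```

Far-left gives: 4 N and already about 2.5 mm down. I'll press to about 4–5 mm.

```bash

python3 -m pendant '[0,0,0.001,0,0,0,1,0,0,0.0007,0,0,0,1,0,0,0,0,0,0,1]'
python3 - <<'E'
from h import *
from bench import ctrl
f=ctrl.grab_frame("scene"); crop(f,(345,195),200,150,4,"pics/press_fl.png")
E
```

```text
time_s: 7.92
tool_pos: [636.7, 178.9, 22.8]
eef_rot: [0.613, 0.79, 0.0, 0.0]
ft_force: [-1.0, 3.4, 4.9]
finger_gap: 0.2
```

View pics/press_fl.png

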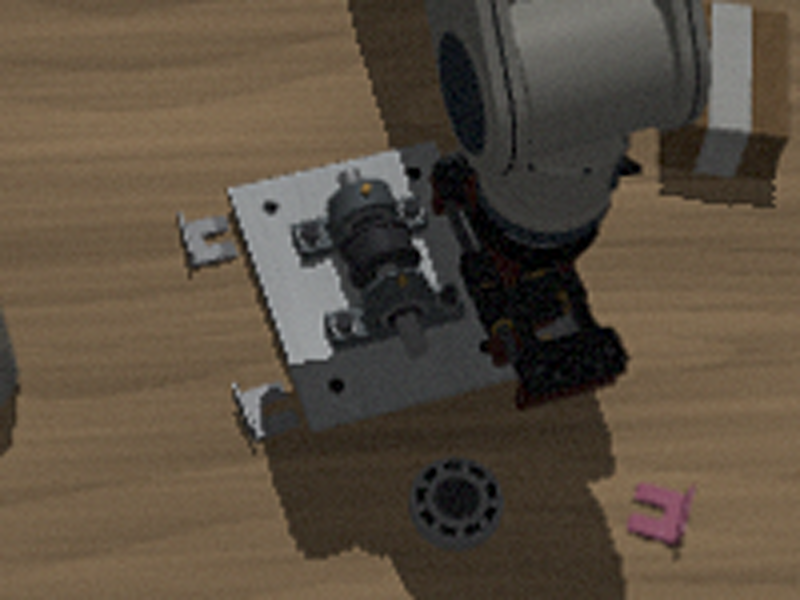

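Far-left is confirmed: at 5 N it sinks about 4.5 mm, and the picture shows the plate dipped at (515,390). Its shim is the grey one touching that edge, while the pink one at (660,515) stays out. I'll retract and measure the far-left shim.

```bash

python3 -m pendant '[0,0,-0.02,0,0,0,1,0,0,-0.04,0,0,0,1,0.045,0,0,0,0,0,1,0.045,0,0,0,0,0,1,0.03,0,0,0,0,0,1,0,0,0,0,0,0,1]'
python3 - <<'E'
from h import *
from bench import ctrl
f=ctrl.grab_frame("top"); crop(f,(245,195),80,60,10,"pics/fl_top.png")
g=ctrl.grab_frame("scene"); crop(g,(375,205),80,60,10,"pics/fl_scene.png")
a=cv2.imread("pics/top0.png"); cv2.imwrite("pics/fl_zoom.png",cv2.resize(a[175:211,217:262],None,fx=16,fy=16,interpolation=cv2.INTER_CUBIC))
go(75,150,60,ctrl)
E
```

```text
time_s: 8.72
tool_pos: [606.3, 296.5, 83.6]
eef_rot: [0.612, 0.791, 0.0, 0.0]
ft_force: [-0.2, -0.9, -0.4]
finger_gap: 0.5
t 8.82 tcp [606.8 294.4  83.3] tool shift mm [-35.7 -10.6  23.3] xdir 104.38 zaxis [ 0.    -0.001 -1.   ] F [ 0.29 -0.09  0.42] gap 0.4
```

View pics/fl_top.png

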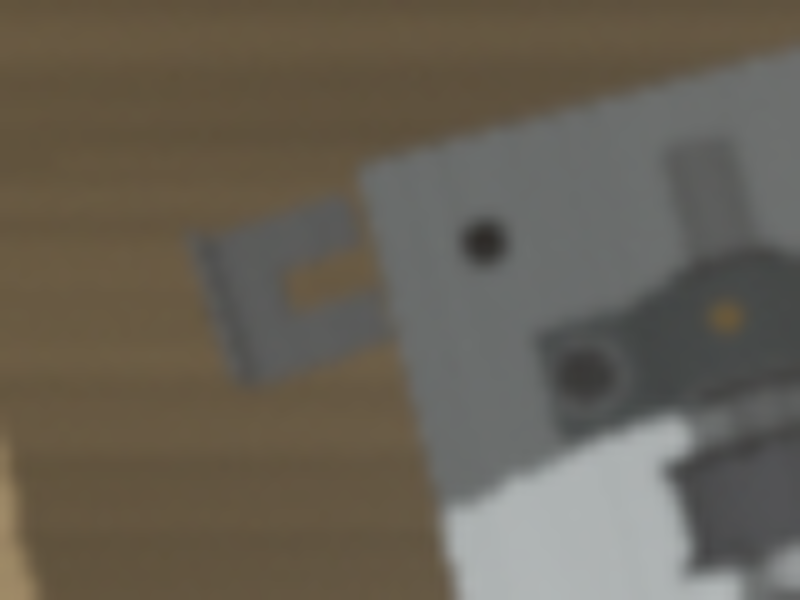

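View pics/fl_scene.png

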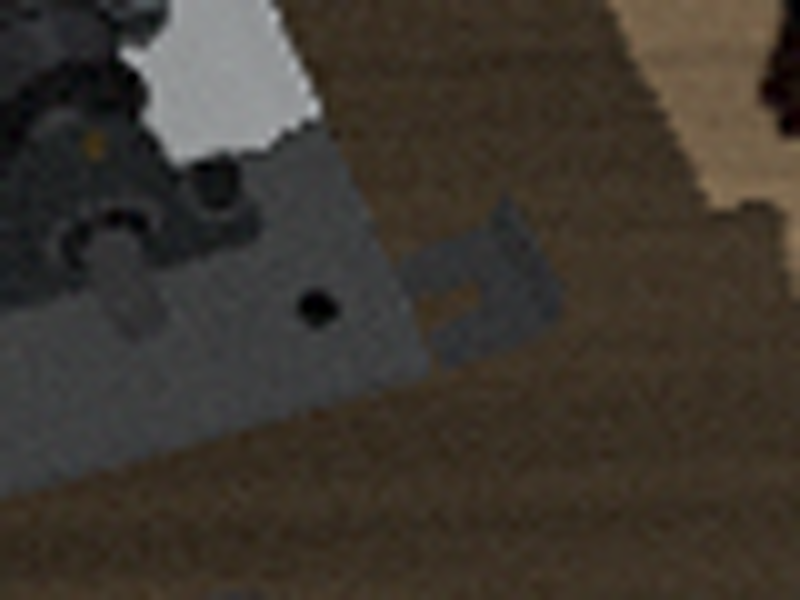

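View pics/fl_zoom.png

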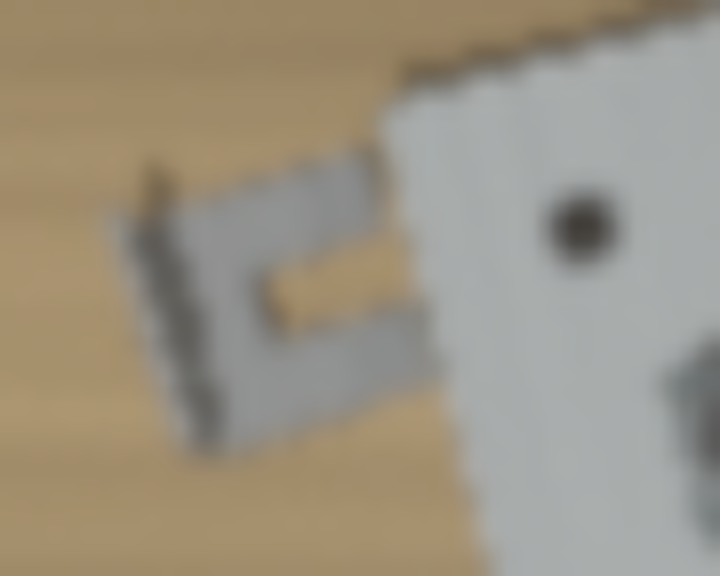

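The top zoom (10x, origin pixel (205,165)) shows the far-left shim. Its tab's outer top edge runs from (190,235) to (240,385), its slot goes from (285,290) to (375,265), and the hole is at (484,242). I'll convert these to the stand frame.

```bash

python3 - <<'E'
from h import *
from bench import ctrl
f=ctrl.grab_frame("top")
def st(p,z):
    u=(np.array(p)+.5)/10-.5+[205,165]
    w=px2w(f,u,z)[:,:2]-C; a=np.array([[np.cos(YAW),-np.sin(YAW)],[np.sin(YAW),np.cos(YAW)]]); return (w@a).round(1)
print("hole",st([(484,242)],16)); print("plate corner",st([(360,165)],16))
t=st([(190,235),(240,385)],22); print("tab outer top",t)
print("tab inner foot",st([(215,238),(255,383)],5.5))
print("slot",st([(285,290),(375,265)],5.5)); print("foot sides",st([(340,195),(390,330)],5.5))
E
```

```text
hole [[75.1 55.2]]
plate corner [[99.7 78.6]]
tab outer top [[ 93.3 119.1]
 [ 57.1 116.1]]
tab inner foot [[ 93.9 117.4]
 [ 58.7 116.3]]
slot [[ 77.9 104.4]
 [ 78.1  82.7]]
foot sides [[96.  86.7]
 [62.5 82.9]]
```

```bash

python3 -m pendant '[-0.022,-0.005,0,0,0,-0.2,1,-0.022,-0.005,0,0,0,0,1,0,0,0.02,0,0,0,1,0,0,0,0,0,0,1,0,0,0,0,0,0,1]'
python3 - <<'E'
from h import *
from bench import ctrl
go(76,142,18,ctrl)
E
```

```text
time_s: 9.5
tool_pos: [607.9, 249.9, 62.3]
eef_rot: [0.612, 0.791, -0.0, -0.0]
ft_force: [1.4, -0.4, 1.1]
finger_gap: 0.5
t 9.5 tcp [607.9 249.9  62.3] tool shift mm [-0.3  0.4 44.3] xdir 104.55 zaxis [-0.001 -0.    -1.   ] F [ 1.36 -0.37  1.13] gap 0.5
```

```bash

python3 -m pendant '[0,0,0.03,0,0,0,1,0,0,0.014,0,0,0,1,0,0,0,0,0,0,1]'
python3 -m pendant '[-0.004,0,0,0,0,0,1,-0.004,0,0,0,0,0,1,-0.004,0,0,0,0,0,1,-0.002,0,0,0,0,0,1,0,0,0,0,0,0,1]'
python3 - <<'E'
from h import *
from bench import ctrl
go(76,93,18,ctrl)
f=ctrl.grab_frame("top"); crop(f,(245,195),80,60,10,"pics/push1.png")
g=ctrl.grab_frame("scene"); crop(g,(375,205),100,75,8,"pics/push1s.png")
E
```

```text
time_s: 9.88
tool_pos: [607.3, 249.9, 17.8]
eef_rot: [0.612, 0.791, -0.001, -0.001]
ft_force: [0.7, 0.5, -0.8]
finger_gap: 0.3
time_s: 10.5
tool_pos: [611.7, 236.1, 19.0]
eef_rot: [0.612, 0.791, 0.0, 0.0]
ft_force: [0.6, -0.0, 0.1]
finger_gap: 0.3
t 10.5 tcp [611.7 236.1  19. ] tool shift mm [-35.    0.2   1. ] xdir 104.52 zaxis [ 0.  0. -1.] F [ 0.64 -0.02  0.07] gap 0.3
```

View pics/push1.png

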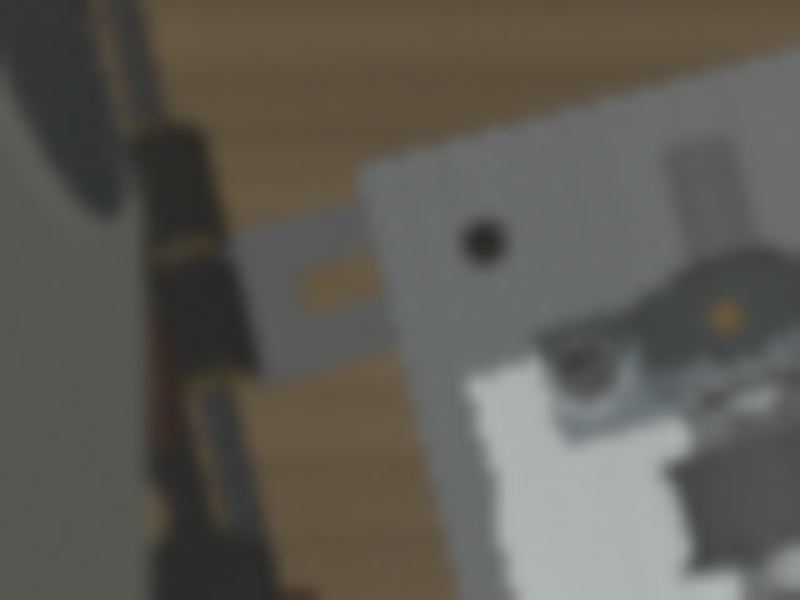

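View pics/push1s.png

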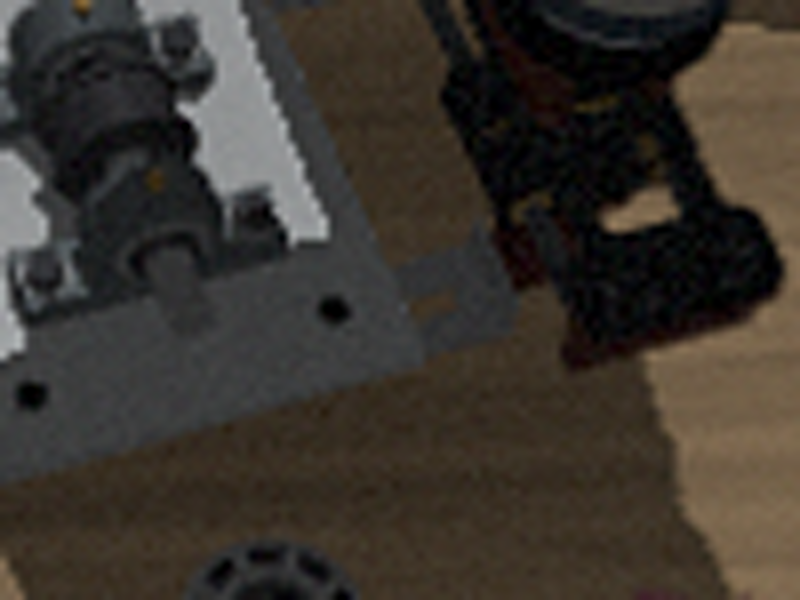

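Both views show the fingertips square on the tab, at (235,310) in the top crop, with the shim straight and its nose entering under the plate. I'll keep pushing in small steps and watch the force.

```bash

python3 -m pendant '[-0.003,0,0,0,0,0,1,-0.003,0,0,0,0,0,1,-0.003,0,0,0,0,0,1,-0.003,0,0,0,0,0,1]'
python3 -m pendant '[-0.003,0,0,0,0,0,1,-0.003,0,0,0,0,0,1,-0.002,0,0,0,0,0,1,0,0,0,0,0,0,1]'
python3 - <<'E'
from h import *
from bench import ctrl
go(76,93,18,ctrl)
f=ctrl.grab_frame("top"); crop(f,(255,195),80,60,10,"pics/push2.png")
E
```

```text
time_s: 11.1
tool_pos: [614.6, 224.4, 18.8]
eef_rot: [0.612, 0.791, -0.0, -0.0]
ft_force: [-0.6, 0.4, 0.4]
finger_gap: 0.3
time_s: 11.6
tool_pos: [616.7, 216.7, 18.8]
eef_rot: [0.612, 0.791, -0.0, 0.0]
ft_force: [0.2, -0.8, 0.3]
finger_gap: 0.2
t 11.6 tcp [616.7 216.7  18.8] tool shift mm [-15.    0.3   0.8] xdir 104.53 zaxis [-0. -0. -1.] F [ 0.19 -0.77  0.33] gap 0.2
```

View pics/push2.png

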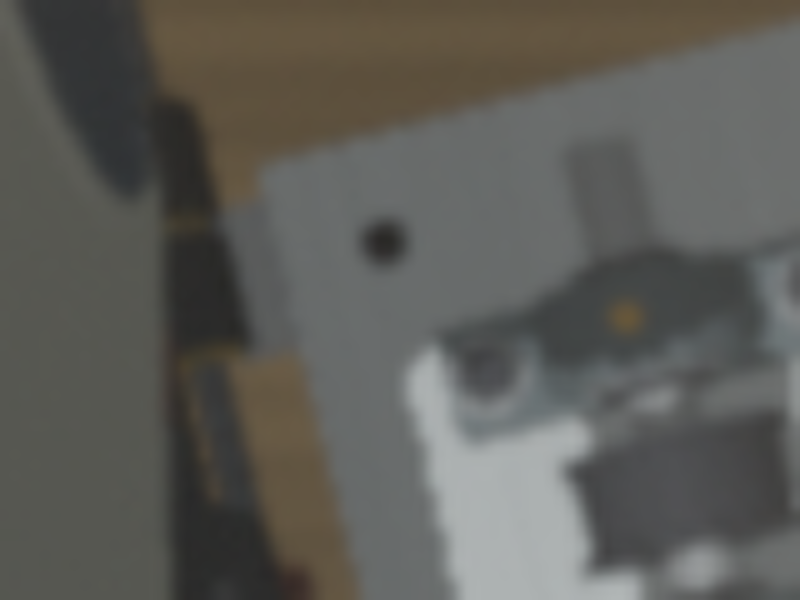

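The shim is running straight under the plate, with about 12 mm still to go and the plate unmoved (hole at (384,242)). I'll finish in short steps.

```bash

python3 -m pendant '[-0.003,0,0,0,0,0,1,-0.003,0,0,0,0,0,1,-0.002,0,0,0,0,0,1,-0.002,0,0,0,0,0,1,0,0,0,0,0,0,1]'
python3 -m pendant '[-0.001,0,0,0,0,0,1,-0.001,0,0,0,0,0,1,0,0,0,0,0,0,1]'
python3 -m pendant '[-0.001,0,0,0,0,0,1,0,0,0,0,0,0,1]'
python3 -m pendant '[-0.001,0,0,0,0,0,1,0,0,0,0,0,0,1]'
python3 - <<'E'
from h import *
from bench import ctrl
go(76,93,18,ctrl)
E
```

```text
time_s: 12.28
tool_pos: [619.2, 207.1, 18.8]
eef_rot: [0.612, 0.791, -0.0, 0.0]
ft_force: [-0.1, -0.2, 1.0]
finger_gap: 0.4
time_s: 12.65
tool_pos: [619.6, 205.2, 18.8]
eef_rot: [0.612, 0.791, -0.0, 0.0]
ft_force: [0.4, 0.2, -0.1]
finger_gap: 0.4
time_s: 12.9
tool_pos: [619.9, 204.3, 18.8]
eef_rot: [0.612, 0.791, 0.0, 0.0]
ft_force: [-0.3, 0.5, -0.6]
finger_gap: 0.4
time_s: 13.15
tool_pos: [620.0, 203.7, 18.8]
eef_rot: [0.612, 0.791, 0.0, -0.0]
ft_force: [-0.7, 3.7, -0.3]
finger_gap: 0.3
t 13.15 tcp [620.  203.7  18.8] tool shift mm [-1.6  0.3  0.8] xdir 104.54 zaxis [-0.  0. -1.] F [-0.68  3.66 -0.29] gap 0.3
```

```bash

python3 -m pendant '[-0.0007,0,0,0,0,0,1,0,0,0,0,0,0,1]'
python3 - <<'E'
from h import *
from bench import ctrl
go(76,93,18,ctrl)
E
python3 -m pendant '[0.02,0,0,0,0,0,1,0.02,0,0,0,0,0,1,0,0,-0.05,0,0,0,1,0.03,0,-0.05,0,0,0,1,0.05,-0.02,-0.05,0,0,0,1,0.06,-0.06,-0.02,0,0,0,1,0.06,-0.06,0,0,0,0,1,0,0,0,0,0,0,1]'
python3 - <<'E'
from h import *
from bench import ctrl
f=ctrl.grab_frame("top"); crop(f,(255,195),80,60,10,"pics/end.png"); crop(f,(275,210),160,120,5,"pics/endw.png")
g=ctrl.grab_frame("scene"); crop(g,(345,200),130,98,6,"pics/ends.png")
go(76,93,18,ctrl)
E
```

```text
time_s: 13.4
tool_pos: [620.1, 203.7, 18.8]
eef_rot: [0.612, 0.791, 0.0, -0.0]
ft_force: [-0.9, 6.8, -0.5]
finger_gap: 0.6
t 13.4 tcp [620.1 203.7  18.8] tool shift mm [-1.5  0.3  0.8] xdir 104.54 zaxis [-0.     0.001 -1.   ] F [-0.88  6.81 -0.54] gap 0.6
time_s: 14.4
tool_pos: [465.2, 372.4, 176.1]
eef_rot: [0.61, 0.793, -0.0, -0.0]
ft_force: [0.4, -0.9, 0.9]
finger_gap: 0.5
t 14.5 tcp [468.6 371.1 176. ] tool shift mm [-201.8  104.2  158.1] xdir 104.69 zaxis [ 0.001  0.    -1.   ] F [ 0.12  1.11 -0.08] gap 0.7
```

View pics/end.png

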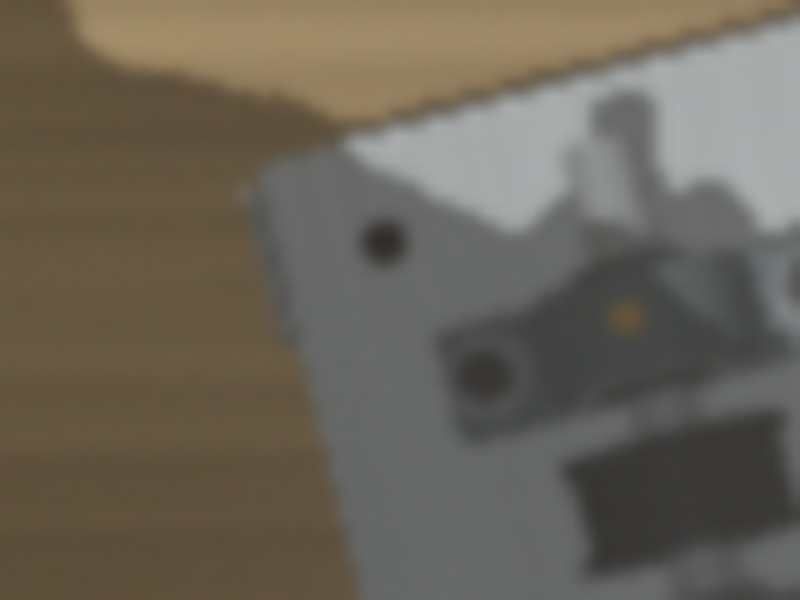

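View pics/endw.png

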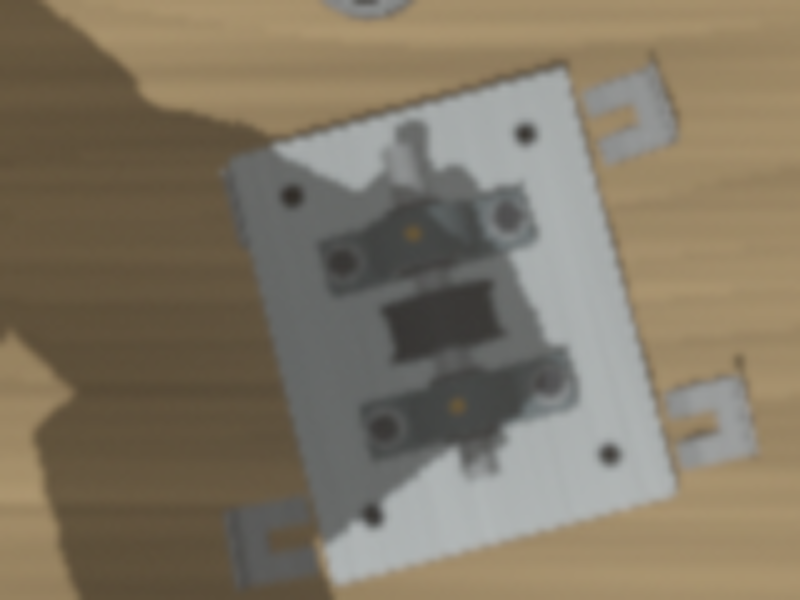

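View pics/ends.png

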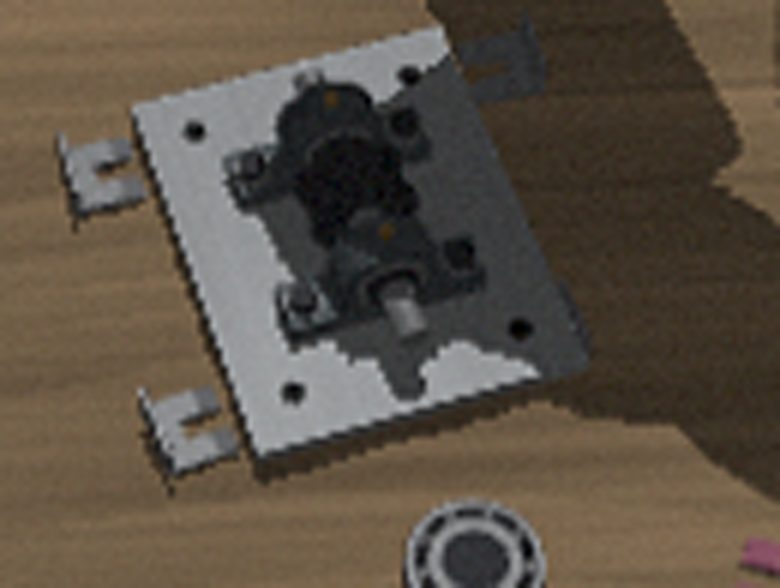

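The tab lies flat along the plate's edge at (270,265) in the top crop. The other three shims look unmoved, and the plate is in place. The arm is clear, so I'll hand in.

```bash

python3 -m pendant '[0,0,0,0,0,0,1,0,0,0,0,0,0,1,0,0,0,0,0,0,1,0,0,0,0,0,0,1]'
python3 -c "
from bench import ctrl
print(ctrl.finish_job())"
```

```text
time_s: 15.0
tool_pos: [469.7, 369.5, 175.5]
eef_rot: [0.612, 0.791, -0.0, -0.0]
ft_force: [0.2, -1.0, 0.1]
finger_gap: 0.5
the job is handed in; nothing more can be done
None
```

I found the far-left corner to be the soft one, pushed its grey shim home under the plate and handed the job in at about 15 s. No verdict was reported.

- **Finding the corner:** Near-left was solid, taking 12 N with no give. Far-left sank about 4.5 mm at about 5 N, so I did not press the two right-hand corners.
- **Pushing the shim:** I pushed the tab with closed fingertips until the force rose to about 7 N with no further travel. I took that as the tab meeting the plate's edge.
- **Last checks:** The final pictures show the tab flat along the edge near the bolt hole's line, the plate in place, and the other three shims apparently unmoved. The arm was well clear and its force readings were only noise (about 1 N). Nothing failed or disagreed.
- **Judged by eye:** I did not measure the shim's final position, the plate's tilt or the carton and bottle positions after the push. The carton and bottle are not in the final crops, but the arm stayed clear of both.

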